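# Extend the telescopic camera stick

### The job

The little telescopic camera stick has to be raised for filming, but a spice jar stands right against its red release button: first set the jar aside, upright on the worktop and a good hand's width (at least 12 cm, centre to centre) from the stick. Then squeeze the red button in, keep it squeezed, and pull the head of the stick straight up past the first stop to the second stop, its full length. Finish while still holding the head up there with the button squeezed in, and leave the mug, timer, tub and salt shaker where they stand.

Things in the scene. Friction and masses are not known exactly. Their poses are not given: they have to be found in the camera images.
- camera_stick: telescopic camera stick, fixed upright to the worktop by a black rubber suction foot 56 mm across; origin on the worktop under its axis, z up; its +y axis points from the stick's axis to the side that carries the red button. Black outer tube 30 mm across up to 64 mm high, then two bright tubes inside it. The foot's rubber neck gives slightly along y: about 4 N per mm at the head
- stick_grip (a point): centre of the stick's black head, which moves up with the telescope; same axes as the stick. The head is a block 30 mm along x, 40 mm along y, 42 mm high, its centre 91 mm above the worktop when pushed in; a camera plate 26 mm across with a short screw stands 11 mm above the block. The red button is on its +y face, the -y face is plain; a grip across y at this height squeezes the button
- button_face (a point): middle of the outer face of the red button, 18 mm wide and 28 mm high, level with the centre of the head; 26 mm from the stick's axis when out, 21 mm when fully in (1 mm proud of the head), so that head and button together measure 46 mm across y when out and 41 mm when squeezed
- stick_ext (a joint): how far the head is pulled out, m: 0 pushed in, 0.045 first stop, 0.090 second stop and hard end. With the button out a catch locks the head at 0 and 0.045, and at 0.090 keeps it from sinking (1 to 2 mm play); between stops the catch drags and may hold it where it is let go. With the button in (3.5 mm or more) the head slides freely through the first stop; it weighs about 1.7 N
- stick_button (a joint): how far the red button is pressed in towards the stick's axis, m: 0 out, 0.005 fully in; sprung, 2 N to start, 6 N fully in
- spice_jar_centre (a point): centre (half-way up) of the loose glass spice jar with a red lid, 45 mm across and 106 mm high, about 0.1 kg; it stands upright on the worktop on the button's side of the stick, only 4 to 9 mm from the button's face
- mug: white mug with dots, 78 mm across, 93 mm high, with a handle; loose, origin under its middle; to be left alone
- timer: round cream kitchen timer with a red knob, 70 mm across, 41 mm high; loose, origin at its underside; to be left alone
- tub: pale tub with a grey lid, 72 mm across, 81 mm high; loose, origin at its underside; to be left alone
- shaker: salt shaker with a grey cap, 44 mm across, 90 mm high; loose, origin at its underside; to be left alone

How it is judged:
By the outcome, as a careful person would: the job done as asked, in the order asked, and still so for the second after the job is handed in, while the arm keeps its last pose, push and grip.
It also fails if it takes over 53 s, if anything falls off the work surface, if the arm or the gripper's body presses on something with over 40 N, if the wrist force passes 120 N, or if a joint passes its speed limit or range.

### The arm

A 6-joint arm with a two-finger parallel gripper is mounted at the origin on a cart in front of the work surface, level with it; the furniture and walls round the work are solid. World frame = base frame: x ahead of the robot, y to its left, z up, the work surface at z = 0. Lengths are in m, angles in rad, forces in N, time in s.
With the tool pointing down it reaches from about 0.375 to 0.925 m from the base axis. Payload 5.7 kg.
Tool frame: the origin (TCP) lies midway between the tips of the shut fingers; the grasp point (between the pads) lies 19 mm behind it; z points along the fingers, x is the direction in which the jaws open and shut, and the axes are right-handed (so a half turn about z gives the same grasp; the last joint's range is limited). The gripper opens to 88 mm and grips with 3 to 60 N. Pads are 20 mm wide; open, the fingers measure 115 mm over their backs; the gripper's body (75 mm by 178 mm) begins 61 mm behind the grasp point.
Start: joints at [1.118, 0.359, 1.51, -0, 1.272, -0.115], TCP at [0.199, 0.566, 0.223] pointing down, gripper open.
Joint ranges: [-2.97, 2.97], [-1.01, 2.36], [0.21, 2.38], [-0.96, 4.11], [0.2, 2.71], [-2.98, 2.98]. Speed limits (rad/s): [2.39, 2.39, 3.14, 3.14, 3.14, 3.14].

### API

Orientations are given as a unit quaternion [x, y, z, w].
In Python, from bench import move_ptp, servo_line, goto_joints, move_gripper, sleep, inverse_kinematics, capture, PlanningError, close_job, spot_in, silhouettes, current_clock, current_joint_pos, current_qvel, current_joint_torque, current_position, current_orientation, current_force, current_torque, current_finger_gap gives the robot as it stands. Calls block until the motion is done:
- move_ptp(position, orientation): joint-space move of the TCP to a pose.
- servo_line(position, orientation=None, rate=0.15, contact_N=None): straight line of the TCP; orientation=None keeps the orientation; rate is the mean speed in m/s. With contact_N (N) it stops when the force on the tool has changed by that much, and returns True; else False.
- goto_joints(angles): joint-space move.
- move_gripper(opening): finger opening in m; the grip force is fixed at half the most; returns when the fingers have stopped.
- sleep(seconds).
- inverse_kinematics(position, orientation): joint angles nearest the present ones, or None.
- capture(name): name is "scene" or "top" or "wrist"; returns a dict with "image" (480x640x3 uint8, blue, green, red), "range_z" (480x640 float32, m along the optical axis (not along the pixel's ray), 0 where there is no reading), "intrinsics" (3x3 intrinsics, pixels), "k1" (the pictures are not rectified: a ray, as slopes to the right and down, at radius r is drawn at 1 + k1 r^2 times it, then the intrinsics apply), "R" (3x3) and "t" (3): a world point X has camera coordinates R X + t. Camera axes: x right, y down, z forward; pixel columns grow to the right and rows downward; lengths in m; the calibration is good to about 2 mm. A picture is of the moment at which its call begins.
A pose or a line that the arm cannot do raises PlanningError and nothing moves.
- close_job(): hands the job in, once; it reports no verdict.
Trained networks look in the newest picture that a camera, given by its name, has taken for a name from the list of things; names that differ only in an ending like _2 or _b are one class to them, and where a whole thing is asked for, a point or a joint stands for the part that bears it (a point fixed in the world has none). Each returns a list of dicts, best first, with "conf" (0 to 1); they miss things now and then, are a little off and sometimes report something else, mostly with a low value. They report only what shows in the picture. A call takes as long as a camera call.
- spot_in(camera, query): "xy" ([column, row] in pixels, amid what is visible of it).
- silhouettes(camera, query): "region" (480x640 bool, what is visible of it) and "xy" ([column, row] in pixels, amid what is visible of it).
Readings, each from a call of its own:
- current_clock(): time.
- current_joint_pos(): joint angles.
- current_qvel(): joint speeds.
- current_joint_torque(): joint torques, N m.
- current_position(): TCP position.
- current_orientation(): TCP orientation.
- current_force(): force on the tool from outside, world axes, zero at the start.
- current_torque(): the same for the moment, N m.
- current_finger_gap(): finger opening in m.
Only numpy, scipy, OpenCV 4.12 (cv2) and the standard library are available. Lean on these libraries where they do the work, as an engineer would, in place of code of your own. Each camera call takes 0.05 s, during which the arm holds its last target.

## Working session

There is one attempt and no reset: what is moved stays moved. The work goes in short steps, each a Python script; the robot and the scene stay as the last script left them, time stands still between calls to the robot, and variables do not carry over. Pictures are saved under pics/ and viewed, and the job is handed in when it is done.

```bash
ls; mkdir -p pics
cat > h.py <<'E'
from bench import *
import numpy as np, cv2
def w(c,px,z=None):
    K=c["intrinsics"]; k1=float(np.ravel(c["k1"])[0]); 
    d=np.array([(px[0]-K[0,2])/K[0,0],(px[1]-K[1,2])/K[1,1]]); u=d.copy()
    for _ in range(20): u=d/(1+k1*(u@u))
    return u
def pts(c,mask):
    v,u=np.nonzero(mask&(c["range_z"]>0)); 
    K=c["intrinsics"];k1=float(np.ravel(c["k1"])[0])
    d=np.stack([(u-K[0,2])/K[0,0],(v-K[1,2])/K[1,1]],1);s=d.copy()
    for _ in range(20): s=d/(1+k1*(s**2).sum(1,keepdims=True))
    z=c["range_z"][v,u]; X=np.c_[s*z[:,None],z]
    return (X-c["t"])@c["R"]
E
python3 - <<'E'
from h import *
np.set_printoptions(precision=4,suppress=True)
for n in ["scene","top"]:
    c=capture(n); cv2.imwrite(f"pics/{n}0.png",c["image"])
    print(n,-c["R"].T@c["t"])
    for q in ["camera_stick","stick_grip","button_face","spice_jar_centre","mug","timer","tub","shaker"]:
        for r in silhouettes(n,q)[:2]:
            P=pts(c,r["region"])
            if len(P): print(q,round(r["conf"],2),np.round(r["xy"]),len(P),np.percentile(P,[3,50,97],axis=0).round(3).tolist())
        if q in("button_face","stick_grip"): print(spot_in(n,q)[:2])
print(current_clock(),current_orientation(),current_position())
E
```

```text
pics
scene [-0.1263 -0.6778  0.8705]
camera_stick 0.83 [284. 268.] 986 [[0.475, 0.05, -0.0], [0.49, 0.065, 0.062], [0.527, 0.119, 0.118]]
camera_stick 0.38 [386. 378.] 2713 [[0.391, -0.317, 0.008], [0.429, -0.286, 0.056], [0.486, -0.243, 0.092]]
stick_grip 0.58 [285. 255.] 464 [[0.476, 0.051, 0.072], [0.49, 0.067, 0.101], [0.514, 0.091, 0.119]]
[{'xy': [286.0, 257.4], 'conf': 0.61}]
[]
spice_jar_centre 0.91 [257. 270.] 985 [[0.437, 0.091, 0.001], [0.45, 0.101, 0.066], [0.481, 0.154, 0.108]]
mug 0.89 [387. 380.] 2764 [[0.391, -0.317, 0.007], [0.429, -0.286, 0.056], [0.487, -0.243, 0.092]]
timer 0.91 [397. 322.] 819 [[0.56, -0.205, 0.003], [0.582, -0.181, 0.021], [0.618, -0.144, 0.042]]
tub 0.65 [254. 182.] 824 [[0.645, 0.382, 0.005], [0.667, 0.398, 0.06], [0.704, 0.439, 0.082]]
shaker 0.88 [301. 208.] 429 [[0.68, 0.236, 0.006], [0.691, 0.246, 0.046], [0.707, 0.266, 0.087]]
top [0.3385 0.0507 1.6933]
camera_stick 0.67 [319. 275.] 274 [[0.477, 0.052, -0.0], [0.493, 0.074, 0.107], [0.517, 0.098, 0.121]]
stick_grip 0.63 [320. 270.] 145 [[0.481, 0.058, 0.103], [0.497, 0.075, 0.115], [0.516, 0.095, 0.122]]
[{'xy': [317.1, 268.6], 'conf': 0.72}]
[]
spice_jar_centre 0.66 [306. 282.] 211 [[0.44, 0.094, 0.04], [0.458, 0.112, 0.106], [0.478, 0.132, 0.112]]
mug 0.87 [443. 295.] 804 [[0.397, -0.313, 0.001], [0.435, -0.288, 0.024], [0.483, -0.239, 0.094]]
mug 0.42 [402. 238.] 450 [[0.564, -0.201, 0.003], [0.593, -0.168, 0.023], [0.627, -0.138, 0.045]]
timer 0.69 [399. 238.] 389 [[0.566, -0.198, 0.014], [0.593, -0.168, 0.025], [0.624, -0.141, 0.046]]
tub 0.98 [203. 211.] 526 [[0.648, 0.385, 0.015], [0.675, 0.411, 0.079], [0.709, 0.444, 0.087]]
tub 0.64 [322. 270.] 171 [[0.48, 0.058, 0.081], [0.497, 0.075, 0.114], [0.517, 0.095, 0.122]]
shaker 0.55 [256. 200.] 191 [[0.684, 0.239, 0.026], [0.697, 0.254, 0.077], [0.719, 0.273, 0.094]]
1.1 [ 0.8159  0.5782 -0.      0.    ] [0.1989 0.566  0.2226]
```

Run:
```python
from h import *
a=cv2.imread("pics/scene0.png");b=cv2.imread("pics/top0.png")
x=np.hstack([cv2.resize(a[200:340,200:340],(400,400),interpolation=cv2.INTER_CUBIC),cv2.resize(b[230:320,270:360],(400,400),interpolation=cv2.INTER_CUBIC)])
cv2.imwrite("pics/a.png",x)
```

```text
(no output)
```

View pics/a.png

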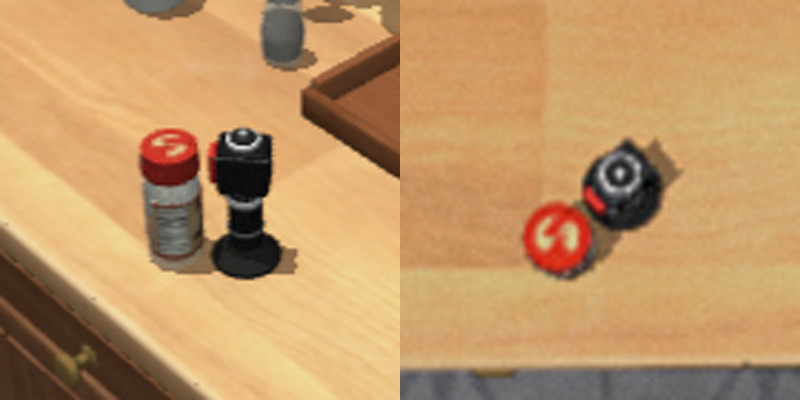

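View pics/scene0.png

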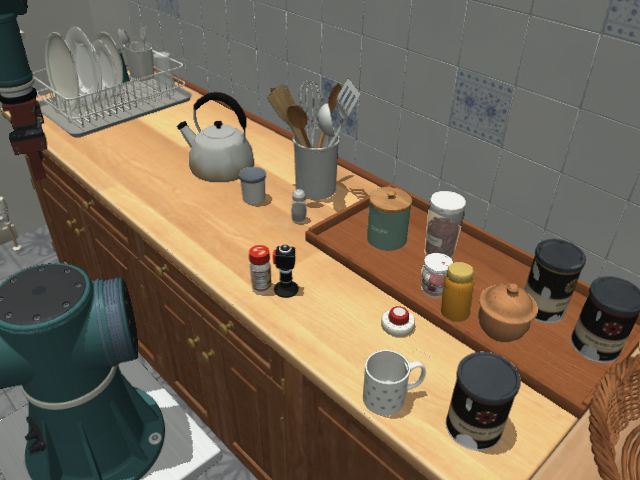

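```bash
cat >> h.py <<'E'
np.set_printoptions(precision=4,suppress=True)
def Q(deg):
    a=np.radians(deg)/2; return [np.cos(a),np.sin(a),0,0]
E
python3 - <<'E'
from h import *
for a in (45,-45,135,225): print(a,inverse_kinematics([0.459,0.113,0.27],Q(a)))
move_ptp([0.47,0.10,0.30],Q(45))
c=capture("wrist"); cv2.imwrite("pics/w1.png",c["image"]); print(-c["R"].T@c["t"],current_clock())
for q in ["camera_stick","stick_grip","button_face","spice_jar_centre"]:
    for r in silhouettes("wrist",q)[:2]:
        P=pts(c,r["region"])
        if len(P):
            print(q,round(r["conf"],2),np.round(r["xy"]),len(P),np.percentile(P,[3,50,97],axis=0).round(4).tolist())
            m=P[:,2].max(); 
    print(spot_in("wrist",q)[:1])
E
```

```text
45 [ 0.0951  0.1284  1.7058 -0.      1.3074 -0.6903]
-45 [ 0.0951  0.1284  1.7058 -0.      1.3074  0.8805]
135 [ 0.0951  0.1284  1.7058 -0.      1.3074 -2.2611]
225 [ 0.0951  0.1284  1.7058 -0.      1.3074  2.4513]
[0.4151 0.1551 0.4622] 3.1167
camera_stick 0.95 [317. 233.] 2312 [[0.4756, 0.055, 0.0052], [0.4925, 0.0805, 0.111], [0.5155, 0.0985, 0.1193]]
[{'xy': [315.9, 235.4], 'conf': 0.97}]
stick_grip 0.66 [319. 245.] 1786 [[0.4762, 0.057, 0.083], [0.4935, 0.0806, 0.112], [0.5164, 0.098, 0.1197]]
[{'xy': [320.4, 245.5], 'conf': 0.96}]
button_face 0.69 [318. 223.] 248 [[0.4754, 0.0869, 0.0818], [0.4818, 0.0933, 0.1037], [0.4885, 0.0997, 0.1063]]
[{'xy': [318.3, 224.7], 'conf': 0.58}]
spice_jar_centre 0.93 [317. 184.] 2274 [[0.4383, 0.0981, 0.0462], [0.4566, 0.1189, 0.1065], [0.4773, 0.1375, 0.1081]]
[{'xy': [319.0, 182.7], 'conf': 0.64}]
```

View pics/w1.png

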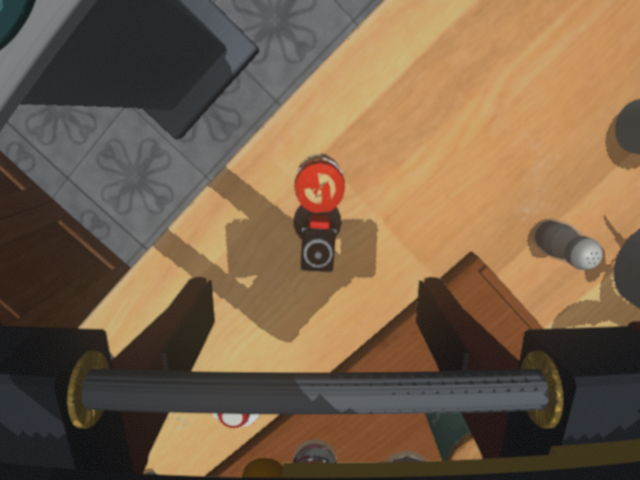

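Run:
```python
from h import *
c=capture("wrist")
r=silhouettes("wrist","spice_jar_centre")[0]; P=pts(c,r["region"]); L=P[P[:,2]>0.102]
print("jar",cv2.minEnclosingCircle(L[:,:2].astype(np.float32)),(L[:,:2].max(0)+L[:,:2].min(0))/2,len(L))
r=silhouettes("wrist","stick_grip")[0]; P=pts(c,r["region"]); 
for lo,hi in((.106,.117),(.108,.116)):
  L=P[(P[:,2]>lo)&(P[:,2]<hi)]; print("head",cv2.minAreaRect(L[:,:2].astype(np.float32)),len(L))
T=P[P[:,2]>.117];print("plate",len(T),cv2.minEnclosingCircle(T[:,:2].astype(np.float32)))
r=silhouettes("wrist","button_face")[0]; P=pts(c,r["region"]);L=P[P[:,2]>.1]
print("btn",cv2.minAreaRect(L[:,:2].astype(np.float32)),len(L))
cv2.imwrite("pics/w2.png",cv2.resize(c["image"][140:300,220:420],(800,640)[:2])[:600])
```

```text
jar ((0.45953699946403503, 0.11606642603874207), 0.022146057337522507) [0.4595 0.1162] 1948
head ((0.496329128742218, 0.07749562710523605), (0.030363624915480614, 0.046055376529693604), 41.72123336791992) 941
head ((0.49783071875572205, 0.0756525844335556), (0.030359316617250443, 0.04034942388534546), 42.2656135559082) 795
plate 522 ((0.4981097877025604, 0.07589415460824966), 0.01279160100966692)
btn ((0.4829457700252533, 0.09295663237571716), (0.017295576632022858, 0.006402272265404463), 42.07682418823242) 154
```

View pics/w2.png

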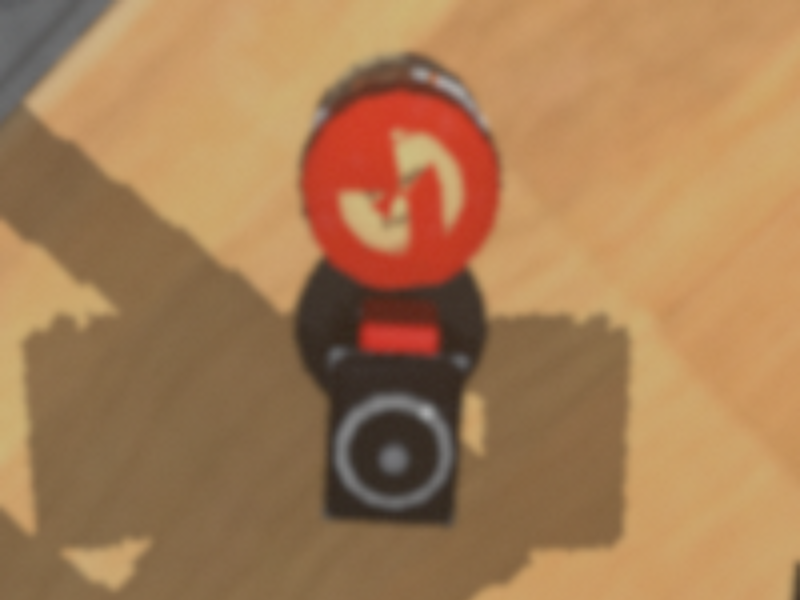

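Run:
```python
from h import *
q=Q(43.5)
move_ptp([.4595,.1161,.16],q)
print(servo_line([.4595,.1161,.052],q,rate=.1,contact_N=8),current_position())
move_gripper(0.03); print("gap",current_finger_gap(),current_force())
servo_line([.4595,.1161,.10],q,rate=.08); print("gap",current_finger_gap())
servo_line([.46,.29,.10],q,rate=.15)
print(servo_line([.46,.29,.0515],q,rate=.05,contact_N=4),current_position(),current_force())
move_gripper(0.088); print("gap",current_finger_gap())
servo_line([.46,.29,.16],q,rate=.15)
move_ptp([.46,.15,.30],Q(-47.8)); print(current_clock())
c=capture("scene");cv2.imwrite("pics/s2.png",c["image"][150:450,150:550])
for n in("scene","top"):
  c=capture(n); r=silhouettes(n,"spice_jar_centre")
  for x in r[:2]:
    P=pts(c,x["region"]); print(x["conf"],x["xy"],np.percentile(P,[3,50,97],axis=0).round(3).tolist())
```

```text
False [0.4601 0.1162 0.0525]
gap 0.04427232729570585 [0.0812 0.5723 0.3351]
gap 0.04420863601643597
True [0.4595 0.2899 0.0519] [-0.2951 -0.0297  4.8927]
gap 0.08779309306316292
12.2
0.61 [212.1, 231.1] [[0.438, 0.263, 0.003], [0.452, 0.272, 0.067], [0.478, 0.303, 0.108]]
```

View pics/s2.png

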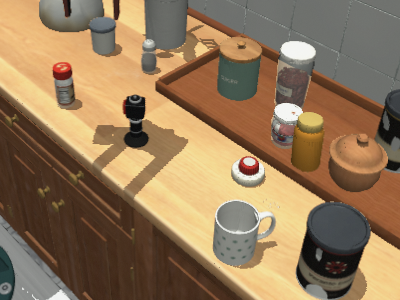

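Run:
```python
from h import *
q=Q(-47.8)
move_ptp([.4976,.0765,.24],q)
c=capture("wrist"); cv2.imwrite("pics/w3.png",c["image"])
for r in silhouettes("wrist","stick_grip")[:1]:
  P=pts(c,r["region"]); L=P[(P[:,2]>.108)&(P[:,2]<.116)]; print("head",r["conf"],cv2.minAreaRect(L[:,:2].astype(np.float32)),len(L))
  T=P[P[:,2]>.117];print("plate",len(T),cv2.minEnclosingCircle(T[:,:2].astype(np.float32)),P[:,2].max())
for r in silhouettes("wrist","button_face")[:1]:
  P=pts(c,r["region"]);L=P[P[:,2]>.1];print("btn",r["conf"],cv2.minAreaRect(L[:,:2].astype(np.float32)),len(L))
print(current_position(),current_clock())
```

```text
head 0.7 ((0.4979656934738159, 0.07574012875556946), (0.030358949676156044, 0.04012931138277054), 41.286190032958984) 1206
plate 842 ((0.4977857768535614, 0.07587534934282303), 0.012890856713056564) 0.12402844396214802
btn 0.66 ((0.4827269911766052, 0.09322885423898697), (0.01742611452937126, 0.00467686029151082), 40.72245788574219) 164
[0.4979 0.0774 0.2409] 13.0917
```

View pics/w3.png

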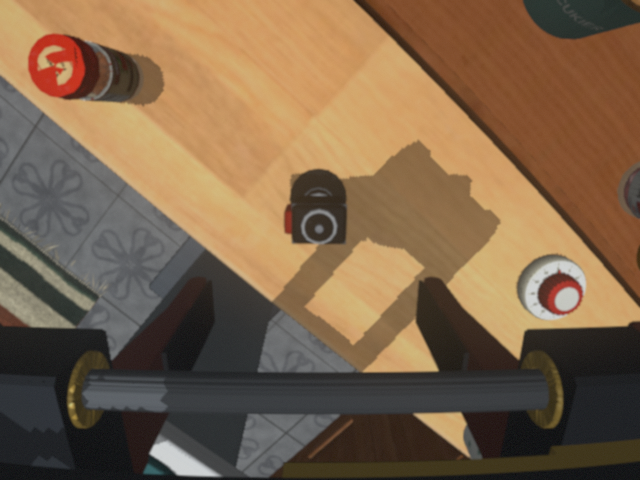

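Run:
```python
from h import *
q=Q(-48.3); g=np.array([.4977,.0762,.0725])
servo_line([g[0],g[1],.15],q,rate=.1)
print(servo_line(g,q,rate=.08,contact_N=8)); sleep(.3)
p=current_position(); print(p,current_force())
e=g-p
if abs(e).max()>.0005: servo_line(g+e,q,rate=.05); sleep(.2); print(current_position())
f0=current_force(); move_gripper(0.03); sleep(.3)
print("gap",current_finger_gap(),current_force()-f0,current_position(),current_clock())
c=capture("wrist"); cv2.imwrite("pics/w4.png",c["image"])
```

```text
False
[0.4979 0.0762 0.0728] [ 0.6683  0.4674 -0.8953]
gap 0.04012566431948577 [ 1.1784 -5.4988  0.8358] [0.4987 0.0754 0.0727] 16.6583
```

View pics/w4.png

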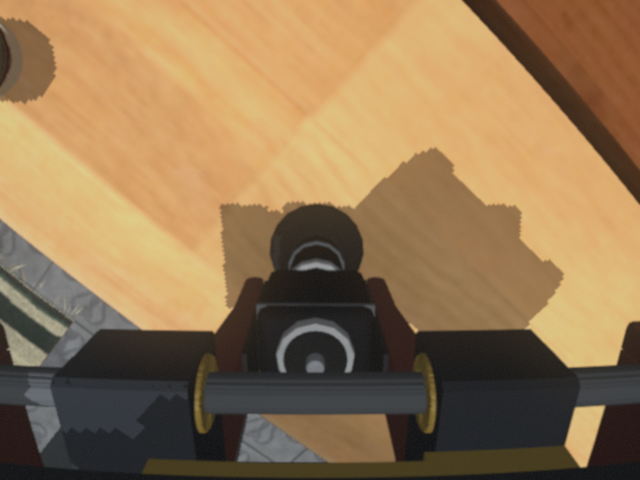

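Run:
```python
from h import *
q=Q(-48.3); b=np.array([.4977,.0762,.0725]); d=np.array([.665,-.747,0])
f0=np.array([.67,.47,-.9])
for s in (.0012,.0024):
    servo_line(b+d*s,q,rate=.02); sleep(.2)
    f=current_force()-f0; print(s,f,f@d,current_position(),current_finger_gap())
    if f@d<1.5: break
print(s,current_clock())
```

```text
0.0012 [ 1.0169 -3.9329  3.166 ] 3.6141419846048266 [0.4988 0.0752 0.0727] 0.039821710493739434
0.0024 [-1.1015 -0.0984  6.6763] -0.6589288245886595 [0.499  0.0749 0.0726] 0.039966408365682646
0.0024 17.6083
```

Run:
```python
from h import *
q=Q(-48.3); b=np.array([.4977,.0762,.0725])+np.array([.665,-.747,0])*.0024
z0=current_position()[2]
for dz in (.02,.045,.065,.083):
    servo_line(b+[0,0,dz],q,rate=.05); print(dz,current_position()-[0,0,z0],current_force(),current_finger_gap())
print(servo_line(b+[0,0,.096],q,rate=.02,contact_N=8)); print(current_position()-[0,0,z0],current_force(),current_finger_gap(),current_clock())
for n in("scene","wrist","top"):
  c=capture(n); cv2.imwrite(f"pics/e_{n}.png",c["image"] if n!="scene" else cv2.resize(c["image"][150:350,180:380],(600,600)))
  for k in("stick_grip",):
    for r in silhouettes(n,k)[:1]:
      P=pts(c,r["region"]); print(n,k,r["conf"],np.percentile(P,[2,50,98],axis=0).round(4).tolist())
```

```text
0.02 [0.4988 0.0748 0.02  ] [-0.8712  2.6968 -2.118 ] 0.039877263057426476
0.045 [0.4989 0.0745 0.045 ] [-0.9301  3.6191 -1.3029] 0.03992018144620832
0.065 [0.499  0.0744 0.065 ] [-2.2554  3.138  -1.9063] 0.04002314977239906
0.083 [0.4992 0.0744 0.0831] [-2.1733  3.1802 -2.5087] 0.03955083630003403
True
[0.4989 0.0745 0.09  ] [ 1.7365  0.1377 -1.2366] 0.039939209759879725 20.325
scene stick_grip 0.74 [[0.4762, 0.0509, 0.1132], [0.4919, 0.0673, 0.1817], [0.5118, 0.0857, 0.2094]]
wrist stick_grip 0.78 [[0.4842, 0.0607, 0.1237], [0.5048, 0.0818, 0.2009], [0.5203, 0.0982, 0.2107]]
```

View pics/e_scene.png

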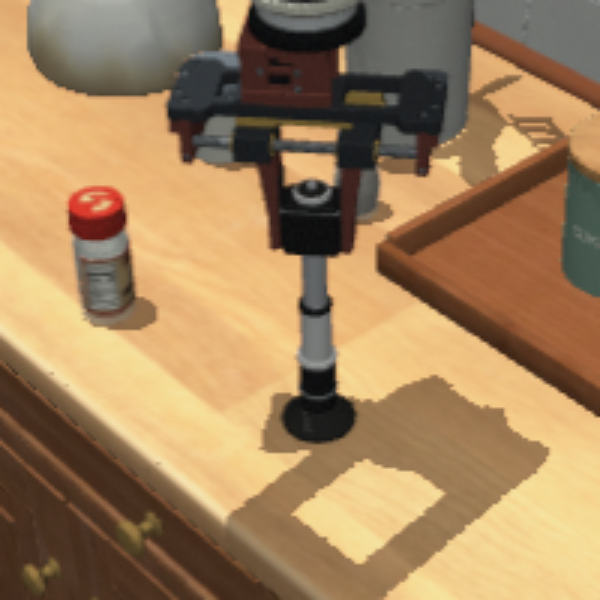

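View pics/e_wrist.png

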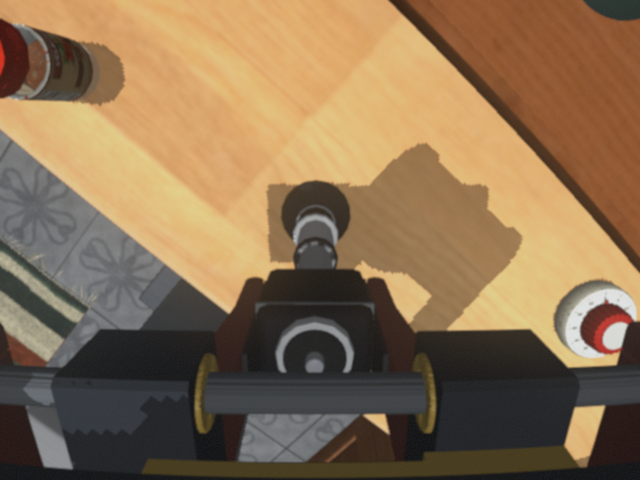

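Run:
```python
from h import *
q=Q(-48.3); sleep(.3)
p=current_position(); print(p,current_force())
b=np.array([.4977,.0762,.0725])+np.array([.665,-.747,0])*.0024
for dz in (.0905,.0915):
    print(servo_line(b+[0,0,dz],q,rate=.02,contact_N=12)); sleep(.3)
    print(dz,current_position(),current_force(),current_finger_gap())
    if current_force()[2]<-10: break
c=capture("wrist"); cv2.imwrite("pics/f.png",c["image"])
for r in silhouettes("wrist","stick_grip")[:1]:
    P=pts(c,r["region"]); print(np.percentile(P[:,2],[50,90,98,100])); print(cv2.norm(c["image"],cv2.imread("pics/w4.png")))
print(current_clock())
```

```text
[0.4986 0.0746 0.1621] [ 4.7449 -1.4596 -1.4521]
False
0.0905 [0.499  0.0745 0.1629] [ 1.2955 -0.5724 -2.194 ] 0.0398400466001893
False
0.0915 [0.4986 0.0744 0.1631] [  4.7522  -0.5245 -22.8979] 0.03988823664595409
[0.2015 0.2085 0.2114 0.2557]
38355.537670589365
22.2
```

Run:
```python
from h import *
q=Q(-48.3)
b=np.array([.4977,.0762,.0725])+np.array([.665,-.747,0])*.0024
servo_line(b+[0,0,.0908],q,rate=.02); sleep(.3)
print(current_position(),current_force(),current_finger_gap())
c=capture("scene")
for k in ("mug","timer","tub","shaker","spice_jar_centre","camera_stick"):
    for r in silhouettes("scene",k)[:1]:
        P=pts(c,r["region"]); print(k,r["conf"],np.percentile(P,[3,50,97],axis=0).round(3).tolist())
f=current_force()
if -15<f[2]<0: close_job(); print("closed",current_clock())
```

```text
[0.4988 0.0744 0.1631] [  3.3643   0.0509 -21.7001] 0.039977459084601
mug 0.81 [[0.391, -0.317, 0.01], [0.428, -0.285, 0.057], [0.484, -0.243, 0.092]]
timer 0.84 [[0.56, -0.205, 0.008], [0.581, -0.182, 0.021], [0.617, -0.146, 0.041]]
tub 0.59 [[0.477, 0.141, 0.002], [0.661, 0.397, 0.045], [0.706, 0.445, 0.276]]
shaker 0.64 [[0.689, 0.234, 0.006], [0.698, 0.239, 0.027], [0.709, 0.242, 0.047]]
spice_jar_centre 0.57 [[0.438, 0.263, 0.009], [0.451, 0.272, 0.069], [0.475, 0.298, 0.108]]
camera_stick 0.91 [[0.476, 0.051, 0.003], [0.491, 0.066, 0.105], [0.512, 0.088, 0.208]]
```

Run:
```python
from h import *
q=Q(-48.3)
b=np.array([.4977,.0762,.0725])+np.array([.665,-.747,0])*.0024
for dz in (.0904,.0901):
    servo_line(b+[0,0,dz],q,rate=.02); sleep(.4)
    f=current_force();print(dz,current_position(),f,current_finger_gap())
    if f[2]>-14: break
```

```text
0.0904 [0.4991 0.0744 0.1631] [ -1.173    0.0479 -14.2423] 0.039836284539082494
0.0901 [0.4993 0.0745 0.1629] [-3.5729  0.85   -3.152 ] 0.039892319125101106
```

Run:
```python
from h import *
print(current_position(),current_force(),current_finger_gap(),current_clock()); close_job()
```

```text
[0.4993 0.0745 0.1629] [-3.5729  0.85   -3.152 ] 0.039892319125101106 24.4
the job is handed in; nothing more can be done
```

The job is handed in at 24.4 s of the 53 s allowed. The gripper is still holding the stick's head at full length with the red button squeezed in.

- **Jar:** I set it upright on the worktop at about (0.46, 0.29), some 0.22 m from the stick. It was still standing there in the last picture.
- **Button:** I gripped the head across the button and shifted the grip about 2 mm to take the sideways load off the stick. The finger gap reads 39.9 mm for the 41 mm squeezed width. It also read 0.7 mm low on the 45 mm jar, so I take the button as fully in.
- **Head:** I pulled it straight up, and it has risen 90.3 mm from the pushed-in position. It passed the first stop without catching. A small test pull met the hard end at about 23 N, so I eased off to a light 3 N pull before handing in.
- **Mug and timer:** Their positions in the last check agree with the start to within 2–3 mm.
- **Tub and shaker:** I could not confirm these as cleanly. Both were partly hidden by the arm in the last picture, and the tub's mask included part of the arm. The visible parts were where they started, and the arm never went near either one.

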